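# Lay the foam packing tray in its taped bay

### The arm

A 6-joint arm with a two-finger parallel gripper is mounted at the origin on the work surface. World frame = base frame: x ahead of the robot, y to its left, z up, the work surface at z = 0. Lengths are in mm, angles in rad, forces in N, time in s.
With the tool pointing down it reaches from about 200 to 875 mm from the base axis. Payload 3.4 kg.
Tool frame: the origin (TCP) lies midway between the tips of the shut fingers; the grasp point (between the pads) lies env.grip_depth behind it (env.grip_depth is the distance from the TCP to the grasp point, in mm); z points along the fingers, y is the line along which they close (so a half turn about z gives the same grasp; the last joint's range is limited). The gripper opens to 94 mm and grips with 3 to 60 N. Pads are 16 mm wide; open, the fingers measure 119 mm over their backs; the gripper's body (75 mm by 177 mm) begins 78 mm behind the grasp point.
Start: joints at [-1.374, 0.276, 1.505, -0, 1.361, -0.121], TCP at [179.674, -546.244, 205.493] pointing down, gripper open.
Joint ranges: [-2.89, 2.89], [-0.75, 2.08], [0.22, 2.7], [-1.18, 4.32], [0.11, 2.71], [-2.7, 2.7]. Speed limits (rad/s): [2.57, 2.57, 3.14, 3.14, 3.14, 3.14].

### API

Orientations are given as a unit quaternion [w, x, y, z].
In Python, from rig import env, grab_frame, get_calibration gives the robot as it stands.
- The arm moves only by the tool apply_moves, never from a script. Its argument "deltas" is a list of rows, each a list of 2 entries, a list of its own where there are three numbers: the shift along the tool's x, y, z in m, then the turn, a rotation vector about the tool's x, y, z in degrees. In form: [[[x, y, z], [ax, ay, az]], ...]. A call has 1 to 12 rows; each row shifts and turns the commanded pose from where the row before left it, along the tool's axes as they then stand; what a row does not reach is not made up. A row lasts 1/12 s, in which the tool goes at most 41.7 mm and 7.16 degrees, less where a joint would pass 70% of its speed; a pose out of reach is approached as far as the arm can. A call with a gripper value outside its range is refused whole. "grip" is the opening, from 0 (shut) to 1 (fully open), set as the call begins (left out, the last holds). The fingers move at their own pace and stop on an object; "squeeze" is the grip in N (left out, the last holds). Time passes only in rows, so rows that do not move let the fingers close. It gives the time, the measured TCP pose, the force, the opening and the grip force at its end, in the units of the state.
- env.observe(): the state, without advancing time (a new reading comes with each control period).
- grab_frame(name): name is "side" or "top"; returns the picture (400x640x3 uint8, red, green, blue); there is no depth.
- get_calibration(name): a dict with "camera_matrix" (3x3 intrinsics, pixels), "dist_coeffs" ([k1, k2, p1, p2, k3] as OpenCV has them; the pictures are not rectified), "view" (4x4, takes a point from world to camera coordinates). Camera axes: x right, y up, looking along -z (the intrinsics and any distortion apply to the point x, -y, -z); pixel columns grow to the right and rows downward; lengths in mm; the calibration is good to about 2 mm. A picture is of the moment at which its call begins. get_calibration takes no time and is no camera call.
- env.job_done(): hands the job in; it is judged then, once.
The state is a dict: "t": time; "q": joint angles; "qd": joint speeds; "tau": joint torques, N m; "position": TCP position; "eef_rot": TCP orientation; "wrist_force": force on the tool from outside, world axes, zero at the start; "wrist_torque": the same for the moment, N m; "grip_width": opening from 0.0 (shut) to 1.0 (fully open); "finger_force": force on a finger pad.
Only numpy, scipy, OpenCV 4.12 (cv2) and the standard library are available. Lean on these libraries where they do the work, as an engineer would, in place of code of your own. Each camera call takes 0.05 s, during which the arm holds its last target. There are 200 camera calls.

### The job

Push over the white foam packing tray that is standing on edge beside the yellow taped bay, so that it falls flat on the bench towards the bay with its pockets facing up, and leave it lying inside the yellow tape outline, nudging it along the bench if it lands short or crooked. Only push it with the fingers: do not pick it up, and do not squeeze or press hard on it, as foam dents easily. Leave the three pots standing where they are.

Things in the scene. Friction and masses are not known exactly. Their poses are not given: they have to be found in the camera images.
- tray: white rigid foam tray, 40 to 70 g, standing on a long edge: 45 mm thick (its x), 170 long (y), 140 tall (z). Origin: centre of its underside as it stands. Its -x face has four open pockets (2 by 2; 59 mm along y, 44 along z, 34 deep) inside a 16 mm rim, with a 20 mm web cross between them; its +x face is flat and looks towards the bay. Lying in the bay it is 45 mm high, x axis pointing down
- web_top (a point): point on the tray's pocket face (-x side), at mid length on the upright web, 18 mm below the top edge (tray frame [-22.5, 0, 122] mm). Pushed here along tray +x the tray tips about the foot of its +x face, falls by itself past about 15 degrees and covers the 140 mm of bench ahead of that foot, slipping perhaps 10 mm. Pushed low it slides
- bay: bay marked on the bench with flat yellow tape (nothing to bump into): inside the tape 180 mm along its x, 220 mm along its y; tape 20 mm wide. Origin: centre, on the bench top. Its x is the way the tray should fall: the tray stands at its -x side, facing it within 6 degrees, up to 15 mm off to a side and sometimes too far back for a plain fall to end inside the tape
- foot_left (a point): corner of the tray's closed back face (the face that ends up underneath): at its foot (stands on the bench at the start), left end seen from the pocket side looking along tray +x (tray frame [22.5, +85, 0] mm)
- foot_right (a point): corner of the tray's closed back face (the face that ends up underneath): at its foot (stands on the bench at the start), right end seen from the pocket side looking along tray +x (tray frame [22.5, -85, 0] mm)
- top_left (a point): corner of the tray's closed back face (the face that ends up underneath): at its top, left end seen from the pocket side looking along tray +x (tray frame [22.5, +85, 140] mm)
- top_right (a point): corner of the tray's closed back face (the face that ends up underneath): at its top, right end seen from the pocket side looking along tray +x (tray frame [22.5, -85, 140] mm)
- purple_pot: bystander: small round-bellied purple glazed pot, 74 mm across, 56 mm high; origin at the centre of its underside, z up
- blue_pot: bystander: sky-blue pot with a rim band and small red flowers, 72 mm across, 75 mm high; origin at the centre of its underside, z up
- tan_pot: bystander: plain tan clay cup, 68 mm across, 82 mm high; origin at the centre of its underside, z up. The three pots stand just outside the tape, one at each end (bay +y and -y) and one beyond its far side (bay +x); which is where changes
Things that resemble listed ones, but are neither listed nor needed, are in the scene too. Of the things like the tray, leave any that is black or red; of the rest the smaller one is meant.

How it is judged (in metres and radians):
At the end, for the whole second after the job is handed in: The tray lies flat at rest on its closed back face with the pockets up (its x axis within 0.14 rad of straight down), all four corners of that face under 10 mm high and inside the yellow tape or at most 10 mm onto it; the three pots stand upright within 20 mm of where they were (x of foot_left in the frame of bay between -0.1 and 0.1 m and y of foot_left in the frame of bay between -0.12 and 0.12 m and height (world z) of each of foot_left, foot_right, top_left, top_right below 0.01 m and x of foot_right in the frame of bay between -0.1 and 0.1 m and y of foot_right in the frame of bay between -0.12 and 0.12 m and x of top_left in the frame of bay between -0.1 and 0.1 m and y of top_left in the frame of bay between -0.12 and 0.12 m and x of top_right in the frame of bay between -0.1 and 0.1 m and y of top_right in the frame of bay between -0.12 and 0.12 m and angle between tray's own x axis and vertical above 3 rad and linear speed of tray below 0.01 m/s and angular speed of tray below 0.1 rad/s and distance of each of purple_pot, blue_pot, tan_pot from where it was at the start of the episode below 0.02 m and angle between each of purple_pot, blue_pot, tan_pot's own z axis and vertical below 0.25 rad); the robot touches nothing.
It fails at once if the tray is lifted off the bench or turned over onto its pockets (all four corners of its back face more than 30 mm up) (height (world z) of each of foot_left, foot_right, top_left, top_right above 0.03 m).
It fails at once if the foam is squeezed or pressed hard (over 20 N between fingers and tray) (contact force between the fingers and tray above 20 N).
It fails at once if a pot is shoved more than 20 mm or tipped over (distance of any of purple_pot, blue_pot, tan_pot from where it was at the start of the episode above 0.02 m or angle between any of purple_pot, blue_pot, tan_pot's own z axis and vertical above 0.25 rad).
It also fails if it takes over 64 s, if anything falls off the work surface, if the arm or the gripper's body presses on something with over 40 N, if the wrist force passes 120 N, or if a joint passes its speed limit or range.

## Working session

There is one attempt and no reset: what is moved stays moved. The work goes in short steps, Python scripts to look and compute and a tool call to move; the robot and the scene stay as the last step left them, time stands still between calls to the robot, and variables do not carry over. Pictures are saved under pics/ and viewed, at most 10 in all, crops included, and the job is handed in when it is done.

Besides the shell and the picture viewer there is one more tool, called after "Call:" as name(argument=value, ...) on one line, values as JSON. apply_moves: Moves the arm, as the interface text tells. Its arguments: {"type":"object","properties":{"deltas":{"type":"array","items":{"type":"array"}},"grip":{"type":"number"},"squeeze":{"type":"number"}},"required":["deltas"]}

```bash
mkdir -p pics; ls; python3 - <<'E'
from rig import env, grab_frame, get_calibration
import cv2
for n in("top","side"):
    cv2.imwrite(f"pics/{n}0.png",grab_frame(n)[:,:,::-1]); c=get_calibration(n); print(n,c)
print(env.observe()["position"],env.observe()["eef_rot"],env.grip_depth)
E
```

```text
pics
top {'camera_matrix': array([[410.70213498,   0.        , 316.59274626],
       [  0.        , 410.70213498, 198.23738274],
       [  0.        ,   0.        ,   1.        ]]), 'dist_coeffs': array([-0.08233307,  0.        ,  0.        ,  0.        ,  0.        ]), 'view': array([[-1.63957822e-03, -9.99998635e-01,  2.03337920e-04,
         4.44476734e+00],
       [ 9.92357475e-01, -1.60196086e-03,  1.23385880e-01,
        -5.16114250e+02],
       [-1.23385385e-01,  4.04084705e-04,  9.92358747e-01,
        -1.10277444e+03],
       [ 0.00000000e+00,  0.00000000e+00,  0.00000000e+00,
         1.00000000e+00]])}
side {'camera_matrix': array([[450.87120882,   0.        , 320.97054827],
       [  0.        , 450.87120882, 205.32537704],
       [  0.        ,   0.        ,   1.        ]]), 'dist_coeffs': array([-0.05416963,  0.        ,  0.        ,  0.        ,  0.        ]), 'view': array([[-7.29354159e-01, -6.84115901e-01, -5.28632276e-03,
         3.89412338e+02],
       [ 5.23118881e-01, -5.62657369e-01,  6.40127582e-01,
        -3.11053965e+02],
       [-4.40895846e-01,  4.64114339e-01,  7.68250437e-01,
        -1.05836532e+03],
       [ 0.00000000e+00,  0.00000000e+00,  0.00000000e+00,
         1.00000000e+00]])}
[ 179.55294404 -545.72131102  204.69518119] [-8.05282612e-04  9.87399954e-01  1.58242468e-01 -5.28784059e-05] 18.8
```

View pics/top0.png

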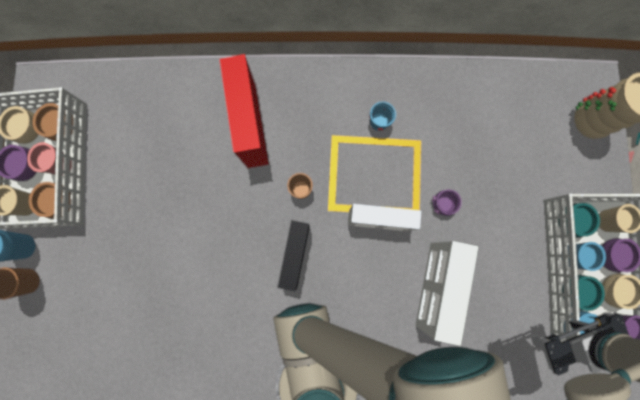

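View pics/side0.png

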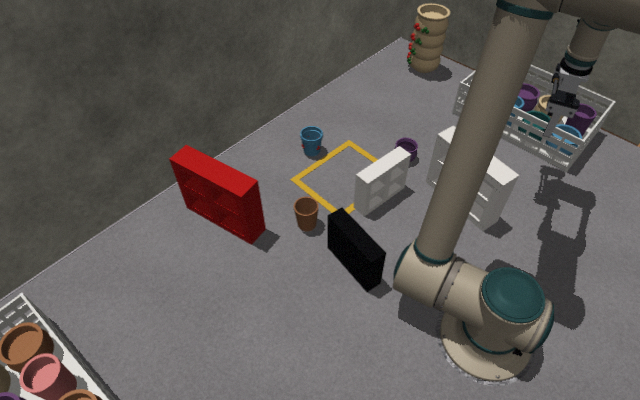

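Tray-like things in the top view are red (243,110), black (294,256), a larger white one (455,293) and a smaller white one (386,216) next to the bay. The smaller white one matches the description. I'll check it in one close crop.

```bash
python3 - <<'E'
import cv2
a=cv2.imread("pics/top0.png")[130:235,320:460]
b=cv2.imread("pics/side0.png")[130:230,290:430]
cv2.imwrite("pics/tc.png",cv2.resize(a,None,fx=5,fy=5,interpolation=cv2.INTER_CUBIC))
cv2.imwrite("pics/sc.png",cv2.resize(b,None,fx=5,fy=5,interpolation=cv2.INTER_CUBIC))
E
```

```text
(no output)
```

View pics/tc.png

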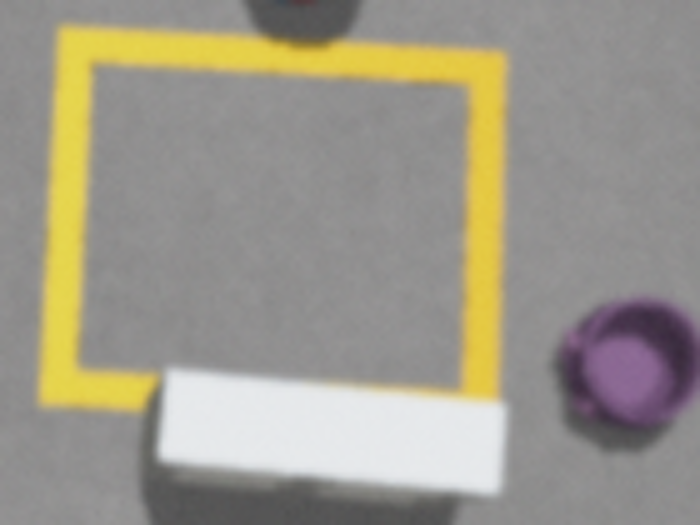

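View pics/sc.png

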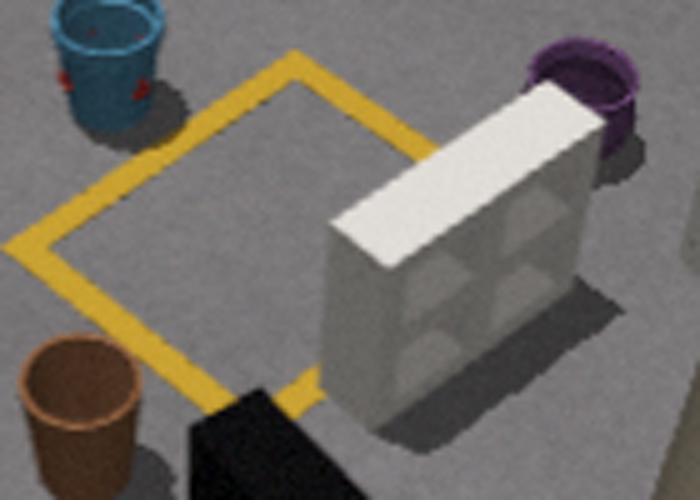

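The crop confirms a white tray standing on edge with its pockets towards the robot and its flat face towards the bay. Crop corners: tape inner (93,64), (470,85), (462,390), (78,370); tray top (165,368), (507,402), (500,494), (158,460). Now the positions.

```bash
cat > h.py <<'E'
import numpy as np, cv2
from rig import get_calibration
def w(name,px,z):
    c=get_calibration(name); V=c["view"]; R,t=V[:3,:3],V[:3,3]
    u=cv2.undistortPoints(np.array(px,float).reshape(-1,1,2),c["camera_matrix"],c["dist_coeffs"]).reshape(-1,2)
    d=np.c_[u[:,0],-u[:,1],-np.ones(len(u))]@R; o=-R.T@t
    return o+d*((z-o[2])/d[:,2])[:,None]
def crop(p,x0,y0,s): return (np.array(p,float)+.5)/s-.5+[x0,y0]
E
python3 - <<'E'
from h import *
np.set_printoptions(suppress=True,precision=1)
def rep(n,P):
    print(n,P[:,:2].tolist(),"c",P.mean(0)[:2],"sides",np.linalg.norm(np.roll(P,-1,0)-P,axis=1))
    for i in range(4):
        d=P[(i+1)%4]-P[i]; print("  dir",np.degrees(np.arctan2(d[1],d[0])))
T=lambda p:crop(p,320,130,5)
rep("inner",w("top",T([(93,64),(470,85),(462,390),(78,370)]),0))
rep("trayTop",w("top",T([(165,368),(507,402),(500,494),(158,460)]),140))
S=lambda p:crop(p,290,130,5)
rep("traySide",w("side",S([(330,222),(550,82),(604,122),(388,268)]),140))
print(w("side",S([(322,385),(376,430),(575,277)]),0))
rep("innerSide",w("side",S([(50,247),(292,78),(430,160),(225,405)]),0))
print(w("side",S([(50,247),(292,78)]),0))
E
```

```text
inner [[682.9101476848468, -59.236670134281326], [670.7603360642461, -278.38470261810875], [492.80254664379964, -267.92067688491306], [504.6772258740792, -49.17676987796606]] c [ 587.8 -163.7] sides [219.5 178.3 219.1 178.5]
  dir -93.17329338401903
  dir 176.63484826485416
  dir 86.89270501233759
  dir -3.2304857641974674
trayTop [[490.06203479640624, -86.1952654881985], [472.60125376091685, -257.6008772861629], [426.6092706913046, -252.65204271095354], [444.1064357870567, -82.16540316373332]] c [ 458.3 -169.7] sides [172.3  46.3 171.4  46.1]
  dir -95.81655355487297
  dir 173.85848289822727
  dir 84.14020976501021
  dir -5.0114675102382975
traySide [[488.6299412103988, -88.42393173418986], [468.33295752616874, -257.4942882095696], [426.5628601833558, -251.74750971368883], [444.59312845676243, -83.68427767624917]] c [ 457.  -170.3] sides [170.3  42.2 169.   44.3]
  dir -96.84562671193314
  dir 172.16635963207216
  dir 83.87657812440145
  dir -6.143060456667887
[[ 488.2  -92.3    0. ]
 [ 443.7  -87.9    0. ]
 [ 430.8 -262.3    0. ]]
innerSide [[682.5972466252897, -62.30313915605211], [673.4452542077571, -279.0214117413419], [558.7696390868533, -281.01194596022845], [519.628723769612, -42.53531605137323]] c [ 608.6 -166.2] sides [216.9 114.7 241.7 164.2]
  dir -92.41815861594588
  dir -179.0055622777445
  dir 99.32079271070575
  dir -6.916099604431138
[[ 682.6  -62.3    0. ]
 [ 673.4 -279.     0. ]]
```

Bay centre is about (588,-164) with yaw -3.2°. The tray centre is (458,-170) with yaw -5.9°, and the sizes agree with those given. In the bay frame the tray's front foot is at x ≈ -107, so a plain fall ends about 7 mm onto the tape and a nudge of about +35 mm is needed. First I go up, shut the fingers, line up and move behind the tray.

Call:
apply_moves(deltas=[[[0,0,-0.025],[0,0,6]],[[0,0,-0.025],[0,0,6]],[[0,0,-0.025],[0,0,6]],[[0,0,-0.025],[0,0,6]],[[0.011,-0.029,0],[0,0,0]],[[0.011,-0.029,0],[0,0,0]],[[0.011,-0.029,0],[0,0,0]],[[0.011,-0.029,0],[0,0,0]],[[0.011,-0.029,0],[0,0,0]],[[0.011,-0.029,0],[0,0,0]],[[0.011,-0.029,0],[0,0,0]]], grip=0)

```text
t: 1.02
position: [277.0, -350.3, 305.1]
eef_rot: [-0.0, 0.999, -0.051, -0.0]
wrist_force: [-0.4, -1.0, 0.2]
grip_width: 0.255
finger_force: 0.0
```

Call:
apply_moves(deltas=[[[0.011,-0.029,0],[0,0,0]],[[0.011,-0.029,0],[0,0,0]],[[0.011,-0.029,0],[0,0,0]],[[0.011,-0.029,0],[0,0,0]],[[0.011,-0.029,0],[0,0,0]],[[0.011,-0.029,0],[0,0,0]],[[0.011,-0.029,0],[0,0,0]],[[0,0,0],[0,0,0]],[[0,0,0],[0,0,0]]])

```text
t: 1.77
position: [374.0, -156.7, 305.3]
eef_rot: [0.0, 0.999, -0.049, -0.0]
wrist_force: [0.9, 0.3, -0.9]
grip_width: 0.009
finger_force: 0.0
```

Call:
apply_moves(deltas=[[[0,0.0045,0.023],[0,0,0]],[[0,0,0.023],[0,0,0]],[[0,0,0.023],[0,0,0]],[[0,0,0.023],[0,0,0]],[[0,0,0.023],[0,0,0]],[[0,0,0.023],[0,0,0]],[[0,0,0.023],[0,0,0]],[[0,0,0.023],[0,0,0]],[[0,0,0.003],[0,0,0]],[[0,0,0],[0,0,0]]])

```text
t: 2.6
position: [371.9, -162.7, 117.4]
eef_rot: [-0.001, 0.999, -0.051, -0.002]
wrist_force: [-0.2, -0.0, 0.2]
grip_width: 0.001
finger_force: 0.0
```

```bash
python3 - <<'E'
from rig import *
import cv2, numpy as np
a=grab_frame("top")[:,:,::-1][130:245,320:460]; b=grab_frame("side")[:,:,::-1][90:205,330:470]
cv2.imwrite("pics/pre.png",cv2.resize(np.vstack([a,b]).copy(),None,fx=2.6,fy=2.6,interpolation=cv2.INTER_CUBIC))
print(env.observe()["position"])
E
```

```text
[ 373.88892094 -163.54055877  119.33768305]
```

View pics/pre.png

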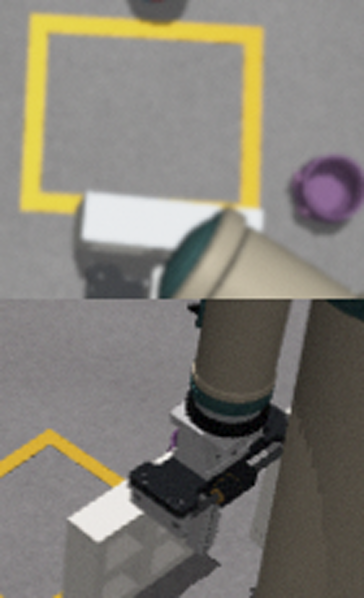

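The tool is centred behind the web, with the tray and pots undisturbed. Now I approach, then push slowly.

Call:
apply_moves(deltas=[[[0.012,0,0],[0,0,0]],[[0.012,0,0],[0,0,0]],[[0.012,0,0],[0,0,0]],[[0.008,0,0],[0,0,0]],[[0.005,0,0],[0,0,0]],[[0.005,0,0],[0,0,0]],[[0.005,0,0],[0,0,0]],[[0.005,0,0],[0,0,0]],[[0.005,0,0],[0,0,0]],[[0.005,0,0],[0,0,0]],[[0.005,0,0],[0,0,0]]])

```text
t: 3.62
position: [452.4, -170.3, 118.5]
eef_rot: [0.0, 0.999, -0.051, 0.0]
wrist_force: [-0.7, 0.3, 0.7]
grip_width: 0.006
finger_force: 0.0
```

Call:
apply_moves(deltas=[[[0.005,0,0],[0,0,0]],[[0.005,0,0],[0,0,0]],[[0,0,0],[0,0,0]],[[0,0,0],[0,0,0]],[[0,0,0],[0,0,0]],[[0,0,0],[0,0,0]],[[0,0,0],[0,0,0]]])

```text
t: 4.2
position: [461.7, -171.2, 118.5]
eef_rot: [0.0, 0.999, -0.051, -0.0]
wrist_force: [-0.4, -0.2, -0.9]
grip_width: 0.005
finger_force: 0.0
```

```bash
python3 - <<'E'
from rig import *
import cv2, numpy as np
a=grab_frame("top")[:,:,::-1][130:245,320:460]; b=grab_frame("side")[:,:,::-1][110:225,290:430]
cv2.imwrite("pics/post.png",cv2.resize(np.hstack([a,b]).copy(),None,fx=2.8,fy=2.8,interpolation=cv2.INTER_CUBIC))
print(env.observe()["position"])
E
```

```text
[ 461.77872839 -171.28966673  118.5232504 ]
```

View pics/post.png

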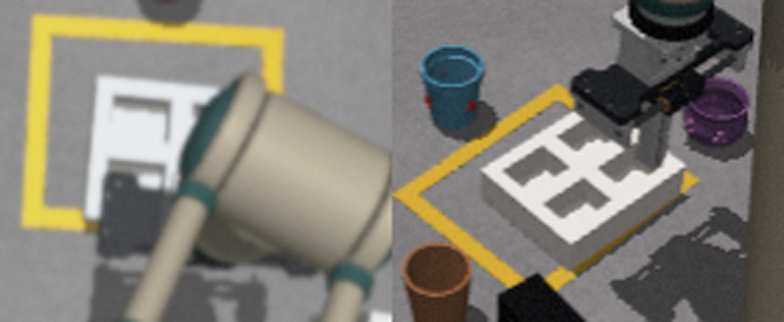

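The tray lies flat with its pockets up, straddling the near tape. Side corners in the picture are (482,172), (574,248) and (686,166). I'll measure them at z=45.

```bash
cat > m.py <<'E'
from h import *
np.set_printoptions(suppress=True,precision=1)
a=np.radians(-3.2); R=np.array([[np.cos(a),np.sin(a)],[-np.sin(a),np.cos(a)]])
def bay(P): return (R@(P[:,:2]-[587.8,-163.7]).T).T
E
python3 - <<'E'
from m import *
P=w("side",crop([(90,172),(182,248),(294,166)],290,110,2.8),45); print(P,bay(P))
Q=w("top",crop([(99,76),(87,218)],320,130,2.8),45); print(Q,bay(Q))
E
```

```text
[[ 625.6 -101.8   45. ]
 [ 484.2  -87.1   45. ]
 [ 471.5 -257.3   45. ]] [[  34.2   63.9]
 [-107.7   70.7]
 [-110.9  -99.9]]
[[ 629.9 -103.1   45. ]
 [ 488.8  -89.4   45. ]] [[  38.7   62.9]
 [-103.    68.6]]
```

Call:
apply_moves(deltas=[[[-0.022,0,0],[0,0,0]],[[-0.022,0,0],[0,0,0]],[[-0.022,0,0],[0,0,0]]])

```text
t: 4.55
position: [395.5, -164.5, 118.3]
eef_rot: [-0.0, 0.999, -0.05, -0.0]
wrist_force: [-1.2, 0.0, 0.1]
grip_width: 0.001
finger_force: 0.0
```

```bash
python3 - <<'E'
from m import *
print("big white top@180", w("top",[(453,242),(478,246),(462,344),(437,340)],180))
print("foot pocket side", w("top",[(432,246),(419,317)],0), w("side",[(432,183),(497,223)],0))
print("black top@140", w("top",[(294,222),(309,224),(295,290),(280,287)],140))
E
```

```text
big white top@180 [[ 391.7 -322.5  180. ]
 [ 381.6 -383.4  180. ]
 [ 152.4 -337.   180. ]
 [ 162.9 -277.6  180. ]]
foot pocket side [[ 383.7 -321.9    0. ]
 [ 187.4 -280.1    0. ]] [[ 374.2 -326.3    0. ]
 [ 149.7 -324.1    0. ]]
black top@140 [[443.4  59.8 140. ]
 [438.4  22.6 140. ]
 [277.1  56.7 140. ]
 [284.3  93.4 140. ]]
```

All clear. I'll open the fingers for a stable two-finger push and descend behind the tray.

Call:
apply_moves(deltas=[[[0.005,0,0.02],[0,0,0]],[[0.005,0,0.02],[0,0,0]],[[0.005,0,0.02],[0,0,0]],[[0.005,0,0.02],[0,0,0]],[[0.005,0,0.02],[0,0,0]],[[0,0,0],[0,0,0]],[[0,0,0],[0,0,0]],[[0,0,0],[0,0,0]],[[0,0,0],[0,0,0]]], grip=0.9)

```text
t: 5.3
position: [421.7, -167.6, 19.6]
eef_rot: [0.001, 0.999, -0.051, 0.001]
wrist_force: [-0.1, 0.8, -0.1]
grip_width: 0.605
finger_force: 0.0
```

Call:
apply_moves(deltas=[[[0.008,0,0],[0,0,0]],[[0.009,0,0],[0,0,0]],[[0.009,0,0],[0,0,0]],[[0.009,0,0],[0,0,0]],[[0.004,0,0],[0,0,0]],[[0.004,0,0],[0,0,0]],[[0.004,0,0],[0,0,0]],[[0.004,0,0],[0,0,0]],[[0.004,0,0],[0,0,0]],[[0.004,0,0],[0,0,0]]])

```text
t: 6.13
position: [479.9, -173.1, 18.3]
eef_rot: [-0.0, 0.999, -0.051, -0.0]
wrist_force: [0.6, 0.2, 0.4]
grip_width: 0.902
finger_force: 0.1
```

Call:
apply_moves(deltas=[[[0.004,0,0],[0,0,0]],[[0.004,0,0],[0,0,0]],[[0.004,0,0],[0,0,0]],[[0.004,0,0],[0,0,0]],[[0.004,0,0],[0,0,0]],[[0.004,0,0],[0,0,0]],[[0.003,0,0],[0,0,0]],[[0,0,0],[0,0,0]],[[0,0,0],[0,0,0]]])

```text
t: 6.88
position: [506.9, -175.9, 18.4]
eef_rot: [0.0, 0.999, -0.05, 0.0]
wrist_force: [0.4, -0.6, 0.3]
grip_width: 0.898
finger_force: 0.0
```

Now I back off, rise and look from the side and the top.

Call:
apply_moves(deltas=[[[-0.008,0,0],[0,0,0]],[[-0.02,0,0],[0,0,0]],[[-0.03,0,0],[0,0,0]],[[-0.03,0,-0.02],[0,0,0]],[[0,0,-0.035],[0,0,0]],[[0,0,-0.035],[0,0,0]],[[0,0,-0.035],[0,0,0]],[[0,0,-0.035],[0,0,0]],[[0,0,-0.035],[0,0,0]],[[0,0.035,0],[0,0,0]],[[0,0.035,0],[0,0,0]],[[0,0,0],[0,0,0]]])

```text
t: 7.88
position: [411.7, -241.7, 214.3]
eef_rot: [0.003, 0.999, -0.052, 0.001]
wrist_force: [1.3, -0.6, -0.9]
grip_width: 0.898
finger_force: 0.0
```

```bash
python3 - <<'E'
from rig import *
import cv2, numpy as np
a=grab_frame("top")[:,:,::-1][100:245,300:460]; b=grab_frame("side")[:,:,::-1][100:245,285:425]
cv2.imwrite("pics/end.png",cv2.resize(np.hstack([a,b]).copy(),None,fx=2.6,fy=2.6,interpolation=cv2.INTER_CUBIC))
print(env.observe()["position"])
E
```

```text
[ 411.05288733 -236.83316876  213.12158087]
```

View pics/end.png

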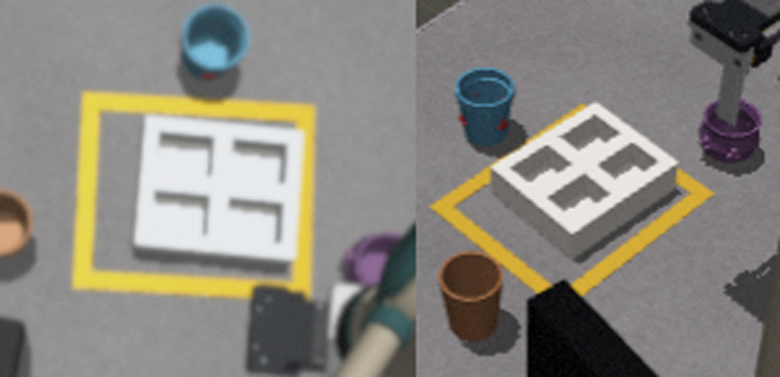

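The tray is flat with its pockets up inside the tape, and the pots stand untouched. Top-view corners are (145,115), (305,128), (293,262) and (134,246). I'll check those in the bay frame.

```bash
python3 - <<'E'
from m import *
print(bay(w("top",crop([(145,115),(305,128),(293,262),(134,246)],300,100,2.6),45)))
print(bay(w("side",crop([(491-416,170),(575-416,233),(677-416,162),(597-416,103)],285,100,2.6),45)))
E
```

```text
[[  75.4   63.2]
 [  71.1 -109.3]
 [ -74.4  -99.6]
 [ -66.6   68.9]]
[[  70.    64.5]
 [ -66.5   64.4]
 [ -71.4 -101.5]
 [  64.4 -108.2]]
```

All corners are within limits: |x| ≤ 76 against 100, and y between -109 and 69 against ±120. Handing in.

```bash
python3 -c "
from rig import env
print(env.job_done())"
```

```text
the job is handed in; nothing more can be done
None
```

The tray lies flat in the bay with its pockets up, all four corners measured inside the tape and the pots untouched; I handed the job in at about 8 s, but the hand-in returned no verdict.

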